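Index a round beech blank in a wedge jig

ROBOT

A 6-joint arm with a two-finger parallel gripper is mounted at the origin on the work surface. World frame = base frame: x ahead of the robot, y to its left, z up, the work surface at z = 0. Lengths are in m, angles in rad, forces in N, time in s.
With the tool pointing down it reaches from about 0.15 to 0.775 m from the base axis. Payload 6.1 kg.
Tool frame: the origin (TCP) lies midway between the tips of the shut fingers; the grasp point (between the pads) lies 19 mm behind it (bot.hold_point_z is the distance from the TCP to the grasp point, in m); z points along the fingers, y is the line along which they close (so a half turn about z gives the same grasp; the last joint's range is limited). The gripper opens to 85 mm and grips with 20 to 120 N. Pads are 22 mm wide; open, the fingers measure 114 mm over their backs; the gripper's body (76 mm by 85 mm) begins 54 mm behind the grasp point. The pads swing forward as they close: fully open they stand 13 mm farther back than shut.
Start: joints at [1.27, 0.126, -0.04, 1.405, 0, 1.571], TCP at [0.156, 0.501, 0.231] pointing down, gripper open.
Joint ranges: [-2.72, 2.72], [-0.95, 1.95], [-1.27, 1.35], [-1.78, 2.02], [-1.46, 1.47], [-3.14, 3.14]. Speed limits (rad/s): [2.39, 2.39, 3.01, 3.14, 3.14, 3.14].

INTERFACE

Orientations are given as a rotation vector (axis times angle).
In Python, from cell import bot gives the robot as it stands.
- The arm moves only by the tool arm_command, never from a script. Its argument "plan" is a list of rows, each a list of 7 numbers: the shift along the tool's x, y, z in cm, then the turn, a rotation vector about the tool's x, y, z in degrees, then the finger opening in cm, from 0 to 8.54. A call has 1 to 8 rows; each row shifts and turns the commanded pose from where the row before left it, along the tool's axes as they then stand; what a row does not reach is not made up. A row lasts 1/12 s, in which the tool goes at most 41.7 mm and 7.16 degrees, less where a joint would pass 70% of its speed; a pose out of reach is approached as far as the arm can. A call with a gripper value outside its range is refused whole. The fingers move at their own pace and stop on an object; "force" is the grip in N (left out, the last holds). Time passes only in rows, so rows that do not move let the fingers close. It gives the time, the measured TCP pose, the force, the opening and the grip force at its end, in the units of the state.
- bot.state(): the state, without advancing time (a new reading comes with each control period).
- bot.read_camera(name): name is "scene" or "top"; returns a dict with "pixels" (384x512x3 uint8, red, green, blue), "fx", "fy", "cx", "cy" (pixels), "k1" (the pictures are not rectified: a ray, as slopes to the right and down, at radius r is drawn at 1 + k1 r^2 times it, then the intrinsics apply), "pose" (4x4, takes a point from camera to world coordinates). Camera axes: x right, y up, looking along -z (the intrinsics and any distortion apply to the point x, -y, -z); pixel columns grow to the right and rows downward; lengths in m; the calibration is good to about 2 mm. A picture is of the moment at which its call begins. There is no depth.
- bot.job_done(): hands the job in; it is judged then, once.
The state is a dict: "clock": time; "q": joint angles; "joint_velocities": joint speeds; "joint_torque": joint torques, N m; "tool_pos": TCP position; "ee_rot": TCP orientation; "force": force on the tool from outside, world axes, zero at the start; "torque": the same for the moment, N m; "width": finger opening in m; "gripper_force": force on a finger pad.
Only numpy, scipy, OpenCV 4.12 (cv2) and the standard library are available. Lean on these libraries where they do the work, as an engineer would, in place of code of your own. Each camera call takes 0.05 s, during which the arm holds its last target. There are 200 camera calls.

TASK

Set up the wedge jig for boring: turn the round beech blank on its spindle, by light steady pushes at its edge, until its flat squarely faces the fence with the pencil lines meeting. Then stand the tapered wedge on the base board in the gap between flat and fence, thin end leading, and slide it in until it is hand-tight and the flat lies square against it; a firm push does it, never force the blank or the wedge. Let go, and leave everything else on the bench alone.

Things in the scene. Friction and masses are not known exactly. Their poses are not given: they have to be found in the camera images.
- jig: Fixed jig: dark board 195 x 235 mm, 18 mm thick (x -115..80, y -95..140 mm in its frame). Origin: underside of the board, under the spindle; z up; the fence stands on its -x side. A steel spindle with washer and hexagon nut (top 69 mm above the bench) carries the round blank, centre at x = y = 0. The wedge goes in from the +y end, moving towards -y.
- gap (a point): Point on the board in the gap, jig x = -64.25, y = 0 mm, 18 mm above the bench; axes as the jig's. The fence is a fixed batten 19 mm wide, 20 mm tall (top 38 mm above the bench), jig y -65..40 mm. Its inner face lies at jig x = -(76.5 + y/6) mm: the gap to the flat (x = -50) widens towards +y. It was set by hand: true x up to 4 mm off, either way, not measured.
- blank (a joint): Angle of the round blank, rad, counter-clockwise from above. 0 or 2 pi: the flat faces the fence (jig -x), square to the mark; pi: it faces away. Beech disc, radius 70 mm, 23 to 57 mm above the bench, with one flat 98 mm long, 50 mm from the centre. Stiff to turn (0.08 N m, about 2 N on the flat near one end); stays where left. Fingertips 43 mm above the bench push it and clear the fence.
- blank_flat (a point): Middle of the blank's flat, half-way up (40 mm above the bench). Its axes turn with the blank: -x points out of the flat, y lies along it, z up. A pencil line on the blank's top runs to it.
- jig_mark (a point): Where the middle of the flat belongs: jig x = -50, y = 0 mm, 40 mm above the bench; a pencil line across fence and board points at it. Axes as the jig's.
- wedge_mid (a point): Centre, half-way up, of the loose beech wedge, standing on edge: 130 mm long, 64 mm tall, 17.7 mm thick at one end, 39.3 mm at the other, 0.09 to 0.16 kg. Own y: along it to the thick end; z up. Straight face at x = +14.25 mm (goes to the flat), tapered face at x = -(14.25 + y/6) mm (goes to the fence). The straight offcut of like size, 28 mm thick, is not the wedge.
- wedge_thick (a point): Middle of the wedge's thick end face, half-way up: 65 mm from its centre; push here. Low down (about 30 mm above the bench) a push keeps it flat on the board. Axes as of wedge_mid.
- wedge: The same wedge; origin under its centre, on its underside. In place its axes are the jig's. It starts to bind with its centre at jig x = -64.25 and y between -12 and 36 mm, by how the fence is set. Hand-tight is a push of 8 to 12 N, some 2 mm further in; over 15 N is too much. It is waxed, yet holds by friction. Stood in with its centre near y = 70 mm it has 5 to 13 mm of play.
Not all that is in view belongs to the job. Leave any pink or turquoise look-alike of the wedge alone.

How it is judged:
On the way, in this order (a step that is already met when the one before it is completed fails the run):
1. the blank is turned so that its flat faces the mark, within about 6 degrees, before the wedge goes in (horizontal distance between blank_flat and jig_mark below 0.0055 m and contact force between wedge and blank below 0.5 N), for 0.2 s.
2. the wedge stands in the gap on the base board, thin end leading (x of wedge_mid in the frame of jig between -0.08 and -0.058 m and z of wedge_mid in the frame of jig below 0.055 m and angle between wedge_mid's own z axis and vertical below 0.12 rad and y of wedge_mid in the frame of jig below 0.1 m and y of wedge_thick in the frame of jig above 0.02 m), for 0.2 s.
At the end, for the whole second after the job is handed in: The flat faces the mark within 2 mm (about 2 degrees); the wedge stands upright on the board between flat and fence, thin end towards the jig's -y, lengthwise with the jig within 3 degrees, at rest, and presses on the flat with more than 3 N by itself; nothing touches it (horizontal distance between blank_flat and jig_mark below 0.002 m and x of wedge_mid in the frame of jig between -0.08 and -0.058 m and z of wedge_mid in the frame of jig below 0.055 m and angle between wedge_mid's own z axis and vertical below 0.12 rad and y of wedge_mid in the frame of jig below 0.045 m and y of wedge_thick in the frame of jig above 0.005 m and angle between the y axis of wedge_mid and the y axis of jig, either way round below 0.05 rad and contact force between wedge and blank above 3 N and linear speed of wedge below 0.005 m/s).
It fails at once if the gripper presses or strikes the blank with more than 25 N (contact force between the fingers and blank above 25 N).
It fails at once if the wedge is forced: it presses on the blank with more than 45 N (contact force between wedge and blank above 45 N).
It fails at once if anything else on the bench is shifted by more than 25 mm (distance of any of batten, spare_round, mallet, try_square, glue, stick0, stick1 from where it was at the start of the episode above 0.025 m).
It also fails if it takes over 72 s, if anything falls off the work surface, if the arm or the gripper's body presses on something with over 40 N, if the wrist force passes 120 N, or if a joint passes its speed limit or range.

## Working session

There is one attempt and no reset: what is moved stays moved. The work goes in short steps, Python scripts to look and compute and a tool call to move; the robot and the scene stay as the last step left them, time stands still between calls to the robot, and variables do not carry over. Pictures are saved under pics/ and viewed, at most 10 in all, crops included, and the job is handed in when it is done.

Besides the shell and the picture viewer there is one more tool, called after ">>>" as name(argument=value, ...), one argument or row to a line, values as JSON. arm_command: Moves the arm, as the interface text tells. Its arguments: {"type":"object","properties":{"plan":{"type":"array"},"force":{"type":"number"}},"required":["plan"]}

```bash
mkdir -p pics; ls; cat > h.py <<'E'
import numpy as np, cv2
from cell import bot
def snap(name,fn=None):
    c=bot.read_camera(name)
    if fn: cv2.imwrite('pics/'+fn,cv2.cvtColor(c['pixels'],cv2.COLOR_RGB2BGR))
    return c
def ray(c,u,v):
    d=np.array([[[float(u),float(v)]]]); K=np.array([[c['fx'],0,c['cx']],[0,c['fy'],c['cy']],[0,0,1]])
    p=cv2.undistortPoints(d,K,np.array([c['k1'],0,0,0,0.]))[0,0]
    P=np.array(c['pose']); return P[:3,3],P[:3,:3]@np.array([p[0],-p[1],-1])
def at(c,u,v,z):
    o,d=ray(c,u,v); return o+d*(z-o[2])/d[2]
def pix(c,X):
    P=np.array(c['pose']); q=P[:3,:3].T@(np.array(X)-P[:3,3]); x,y=q[0]/-q[2],-q[1]/-q[2]; f=1+c['k1']*(x*x+y*y)
    return c['cx']+c['fx']*x*f, c['cy']+c['fy']*y*f
E
python3 - <<'E'
from h import *
for n in('top','scene'):
    c=snap(n,n+'0.png'); print({k:v for k,v in c.items() if k!='pixels'})
a=cv2.imread('pics/top0.png');print(bot.state())
E
```

```text
pics
{'fx': 383.4223912451165, 'fy': 383.4223912451165, 'cx': 256.89579885567514, 'cy': 188.31764153329854, 'k1': 0.03194419297779775, 'pose': array([[-0.00933316,  0.99460622, -0.10330224,  0.3221641 ],
       [-0.99990737, -0.01030624, -0.0088899 ,  0.10213981],
       [-0.0099066 ,  0.1032097 ,  0.99461028,  1.14398592],
       [ 0.        ,  0.        ,  0.        ,  1.        ]])}
{'fx': 397.29374535203885, 'fy': 397.29374535203885, 'cx': 256.6137341369791, 'cy': 193.54973184232983, 'k1': -0.11551364685328182, 'pose': array([[-0.32972434, -0.60231914,  0.72697559,  1.43446136],
       [ 0.94384943, -0.19339663,  0.26785444,  0.44026035],
       [-0.02073922,  0.77447362,  0.63226615,  0.89532192],
       [ 0.        ,  0.        ,  0.        ,  1.        ]])}
{'clock': 0.1, 'q': array([ 1.26998171e+00,  1.26316965e-01, -4.04989359e-02,  1.40541972e+00,
       -4.45387924e-05,  1.57080363e+00]), 'joint_velocities': array([ 0.00065524, -0.00049605,  0.0034378 ,  0.00104496,  0.00049669,
       -0.0009804 ]), 'joint_torque': array([-1.04421542e-03, -4.36903524e+01,  3.53605592e+01,  1.36633936e-02,
       -1.88763829e-04,  2.75962655e-06]), 'tool_pos': array([0.15545825, 0.50106358, 0.23061148]), 'ee_rot': array([-4.70724377e-01, -3.10595229e+00,  2.24566812e-03]), 'force': array([-0.04978374, -0.28630085, -0.17914623]), 'torque': array([ 0.00772393,  0.01660475, -0.01544735]), 'gripper_force': 0.0, 'width': 0.0853322001677367}
```

View pics/top0.png

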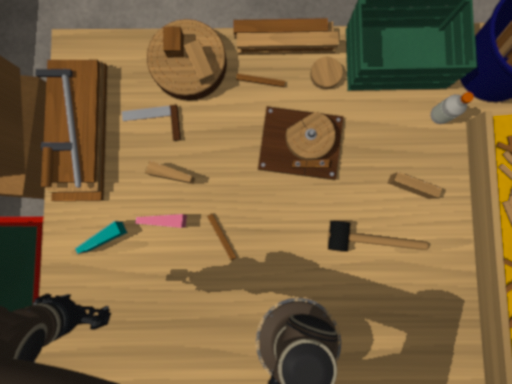

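View pics/scene0.png

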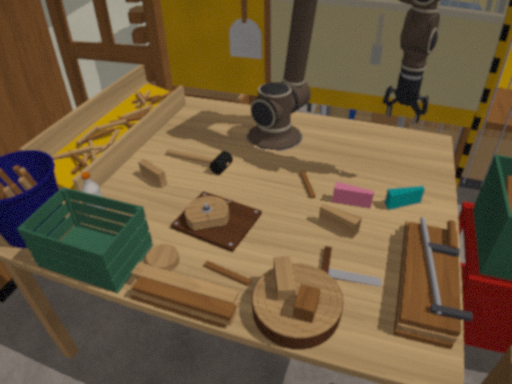

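The top view shows the jig at (303,143), the fence at (310,163) and the spindle at (311,133). There are two beech candidates, (170,173) and (417,185), plus pink (160,221) and turquoise (102,237) look-alikes. I'll confirm the wedge with an enlarged crop.

```bash
python3 - <<'E'
import cv2,numpy as np
a=cv2.imread('pics/top0.png')
f=lambda x0,y0,w,h,s:cv2.resize(a[y0:y0+h,x0:x0+w],None,fx=s,fy=s,interpolation=cv2.INTER_CUBIC)
A=f(135,150,75,45,5);B=f(380,160,75,45,5);C=f(250,98,107,88,4)
im=np.zeros((225+352,800,3),np.uint8);im[:225,:375]=A;im[:225,400:775]=B;im[225:,:428]=C
cv2.imwrite('pics/crop1.png',im)
E
```

```text
(no output)
```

View pics/crop1.png

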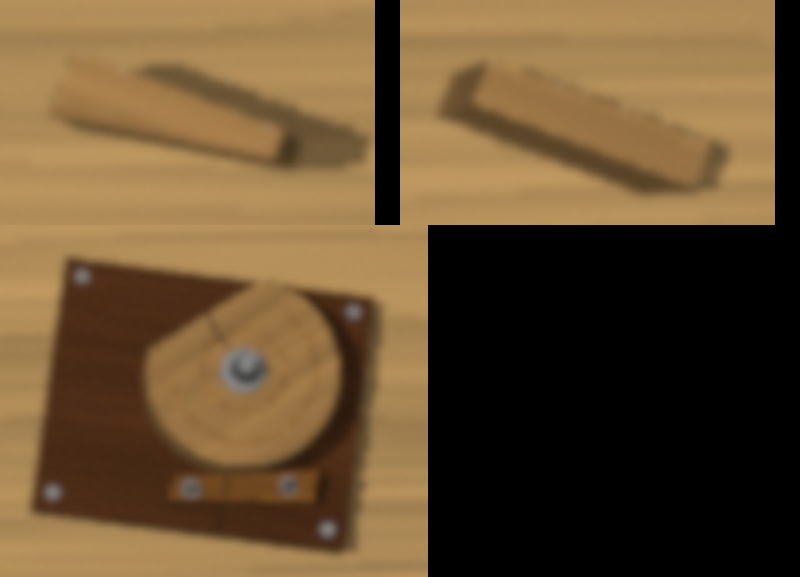

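The left piece (170,173) tapers from thick at (147,167) to thin at (192,179), so it is the wedge. The right piece (417,185) has parallel sides, so it is the straight offcut. The flat now faces up and left, with its pencil line at about (303,177). Next I measure the jig, spindle and wedge.

```bash
cat > m.py <<'E'
from h import *
def jig(c):
    im=c['pixels']; hsv=cv2.cvtColor(im,cv2.COLOR_RGB2HSV)
    # board: dark brown, within rough window
    m=((hsv[...,2]<110)&(hsv[...,1]>120)).astype(np.uint8); w=np.zeros_like(m); w[98:186,250:357]=1; m*=w
    n,l,st,_=cv2.connectedComponentsWithStats(m); k=1+st[1:,4].argmax()
    h=cv2.convexHull(cv2.findContours((l==k).astype(np.uint8),0,2)[0][0])[:,0]
    q=cv2.approxPolyDP(h,6,True)[:,0]
    P=np.float32([at(c,u,v,.018)[:2] for u,v in h]); return q,P,cv2.minAreaRect(P)
E
python3 - <<'E'
from m import *
c=snap('top'); q,P,r=jig(c); print(q.tolist(),r); print(cv2.boxPoints(r))
cv=lambda x,y:((x+.5)/4-.5+250,(y-225+.5)/4-.5+98)
print('corners',[at(c,*cv(x,y),.018)[:2].round(4) for x,y in((67,260),(378,300),(345,551),(33,512))])
print('nut',at(c,*cv(247,367),.069)); 
print('screws',[at(c,*cv(x,y),.019)[:2].round(4) for x,y in((82,276),(353,311),(328,529),(52,492))])
print('flat ends',at(c,*cv(145,350),.057),at(c,*cv(250,283),.057),'pencil',at(c,*cv(210,313),.057))
print('fence mid line',at(c,*cv(228,487),.038), 'fence corners',[at(c,*cv(x,y),.038)[:2].round(4) for x,y in((168,474),(319,471),(315,500),(170,502))])
cw=lambda x,y:((x+.5)/5-.5+135,(y+.5)/5-.5+150)
W=[at(c,*cw(x,y),.064)[:2] for x,y in((72,57),(53,115),(277,162),(295,127))]; print('wedge',np.round(W,4))
a=(W[0]+W[1])/2;b=(W[2]+W[3])/2;print(a,b,(a+b)/2,np.linalg.norm(a-b),np.degrees(np.arctan2(*(a-b)[::-1])))
E
```

```text
[[267, 107], [343, 118], [336, 178], [258, 168]] ((0.5745654106140137, -0.02201417088508606), (0.2385692000389099, 0.1933240294456482), 81.68862915039062)
[[ 0.4616757  -0.1260732 ]
 [ 0.6529693  -0.15401869]
 [ 0.6874551   0.08204485]
 [ 0.49616152  0.10999034]]
corners [array([0.6871, 0.0813]), array([ 0.6531, -0.1511]), array([ 0.464, -0.121]), array([0.4956, 0.1088])]
nut [ 0.59054658 -0.04519769  0.069     ]
screws [array([0.6743, 0.0702]), array([ 0.6446, -0.1321]), array([ 0.4803, -0.1088]), array([0.5103, 0.0945])]
flat ends [0.60701133 0.02643699 0.057     ] [ 0.65556738 -0.05040484  0.057     ] pencil [ 0.63373243 -0.02101847  0.057     ]
fence mid line [ 0.50934177 -0.03358804  0.038     ] fence corners [array([0.5194, 0.0099]), array([ 0.5204, -0.1   ]), array([ 0.499 , -0.0965]), array([0.4988, 0.0088])]
wedge [[0.5159 0.4189]
 [0.4826 0.4291]
 [0.4543 0.3015]
 [0.4743 0.2915]]
[0.49923016 0.42401106] [0.46430653 0.29650427] [0.48176835 0.36025766] 0.13220303274409617 74.68255910450537
```

>>> arm_command(
  plan=[
    [-3,-1.57,0,0,0,0,0],
    [-3,-1.57,0,0,0,0,0],
    [-3,-1.57,0,0,0,0,0],
    [-3,-1.57,0,0,0,0,0],
    [-3,-1.57,0,0,0,0,0],
    [-3,-1.57,0,0,0,0,0],
    [-3,-1.57,0,0,0,0,0],
    [-3,-1.57,0,0,0,0,0],
  ],
)

```text
clock: 0.82
tool_pos: [0.3483, 0.3089, 0.2312]
ee_rot: [-0.47, -3.106, 0.0]
force: [0.3, 0.1, 0.3]
width: 0.0003
gripper_force: 0.0
```

>>> arm_command(
  plan=[
    [-3,-1.57,0,0,0,0,0],
    [-3,-1.57,0,0,0,0,0],
    [-3,-1.57,0,0,0,0,0],
    [-3,-1.57,0,0,0,0,0],
    [-3,-1.57,0,0,0,0,0],
    [-3,-1.57,0,0,0,0,0],
    [-3,-1.57,0,0,0,0,0],
    [-3,-1.57,0,0,0,0,0],
  ],
)

```text
clock: 1.48
tool_pos: [0.5404, 0.1178, 0.231]
ee_rot: [-0.471, -3.106, 0.0]
force: [0.8, 1.2, -0.3]
width: 0.0002
gripper_force: 0.0
```

>>> arm_command(
  plan=[
    [-3,-1.57,0,0,0,0,0],
    [-3,-1.57,0,0,0,0,0],
    [-3,-1.57,0,0,0,0,0],
    [-3,-1.57,0,0,0,0,0],
    [0,0,0,0,0,7,0],
    [0,0,0,0,0,7,0],
    [0,0,0,0,0,7,0],
    [0,0,0,0,0,7,0],
  ],
)

```text
clock: 2.15
tool_pos: [0.6356, 0.0233, 0.2305]
ee_rot: [-1.217, -2.895, 0.001]
force: [0.1, 0.7, -0.1]
width: 0.0001
gripper_force: 0.0
```

>>> arm_command(
  plan=[
    [0,0,0.5,0,0,7,0],
    [0,0,0.5,0,0,7,0],
    [0,0,1,0,0,7,0],
    [0,0,1,0,0,7,0],
    [0,0,1,0,0,7,0],
    [0,0,1,0,0,7,0],
    [0,0,1,0,0,7,0],
    [0,0,1,0,0,7,0],
  ],
)

```text
clock: 2.82
tool_pos: [0.6353, 0.0237, 0.1603]
ee_rot: [-2.434, -1.986, 0.001]
force: [0.6, 0.7, 0.2]
width: -0.0003
gripper_force: 0.0
```

>>> arm_command(
  plan=[
    [0,0,0,0,0,7,0],
    [0,0,0,0,0,7,0],
    [0,0,0,0,0,7,0],
    [0,0,0,0,0,7,0],
    [0,0,0,0,0,7,0],
    [0,0,0,0,0,7,0],
    [0,0,0,0,0,5,0],
    [0,0,0,0,0,0,0],
  ],
)

```text
clock: 3.48
tool_pos: [0.6354, 0.0238, 0.1609]
ee_rot: [-3.022, -0.857, 0.001]
force: [-0.2, -0.1, 0.1]
width: -0.0002
gripper_force: 0.0
```

```bash
cat >> h.py <<'E'
from scipy.spatial.transform import Rotation as R
def to(x,y,z=None):
    s=bot.state(); M=R.from_rotvec(s['ee_rot']).as_matrix(); p=s['tool_pos']
    d=np.array([x,y,p[2] if z is None else z])-p
    print('tcp',p.round(4),'xang',np.degrees(np.arctan2(M[1,0],M[0,0])).round(1),'z',M[:,2].round(3),'delta tool cm',(100*M.T@d).round(2),'F',s['force'].round(1),'t',s['clock'],'q6',s['q'][5].round(2))
E
python3 -c "
from h import *
to(.633,.023,.043)"
```

```text
tcp [0.6354 0.0238 0.1609] xang 31.6 z [-0.001 -0.    -1.   ] delta tool cm [-0.23 -0.06 11.79] F [-0.2 -0.1  0.1] t 3.4833 q6 2.63
```

>>> arm_command(
  plan=[
    [0,0,2.95,0,0,0,0],
    [0,0,2.95,0,0,0,0],
    [0,0,2.95,0,0,0,0],
    [0,0,2.95,0,0,0,0],
    [-0.4,0,0,0,0,0,0],
    [-0.4,0,0,0,0,0,0],
    [-0.3,0,0,0,0,0,0],
    [-0.2,0,0,0,0,0,0],
  ],
)

```text
clock: 4.15
tool_pos: [0.6263, 0.0173, 0.0459]
ee_rot: [-3.021, -0.861, -0.008]
force: [4.2, 5.2, -1.7]
width: 0.0002
gripper_force: 2.8
```

>>> arm_command(
  plan=[
    [-0.2,0,0,0,0,0,0],
    [-0.33,-0.52,0,0,0,-5,0],
    [-0.33,-0.52,0,0,0,-5,0],
    [-0.33,-0.52,0,0,0,-5,0],
    [-0.33,-0.52,0,0,0,-5,0],
    [-0.33,-0.52,0,0,0,-5,0],
    [-0.33,-0.52,0,0,0,-5,0],
    [-0.33,-0.52,0,0,0,-5,0],
  ],
)

```text
clock: 4.82
tool_pos: [0.5827, 0.0249, 0.0461]
ee_rot: [2.618, 1.736, 0.009]
force: [0.8, 3.1, 1.3]
width: 0.0002
gripper_force: 1.8
```

```bash
python3 -c "
from h import *
n=np.radians(66.6);O=np.array([.59,-.045]);p=O+.061*np.array([np.cos(n),np.sin(n)])+.035*np.array([-np.sin(n),np.cos(n)])
to(*p)
c=snap('top','arc1.png');cv2.imwrite('pics/arc1c.png',cv2.resize(cv2.imread('pics/arc1.png')[80:200,230:380],None,fx=4,fy=4,interpolation=2))"
```

```text
tcp [0.5827 0.0249 0.0461] xang 67.1 z [ 0.005  0.002 -1.   ] delta tool cm [-0.03 -0.05 -0.  ] F [0.8 3.1 1.3] t 4.8167 q6 2.01
```

View pics/arc1c.png

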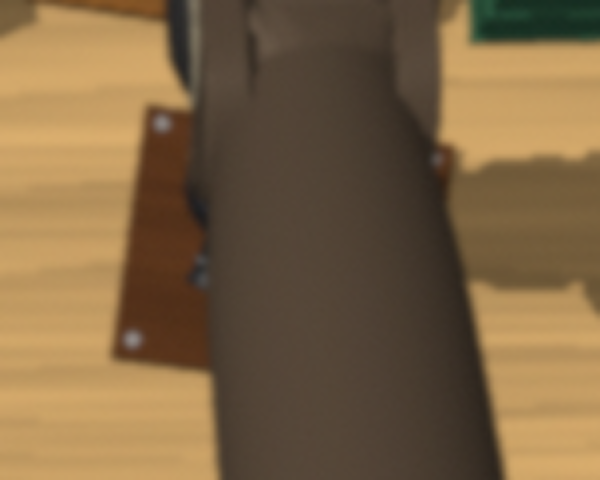

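The arm hides the blank in this view, but the force (about 3 N) shows the finger is pushing the flat. I'll continue the arc.

>>> arm_command(
  plan=[
    [-0.33,-0.52,0,0,0,-5,0],
    [-0.33,-0.52,0,0,0,-5,0],
    [-0.33,-0.52,0,0,0,-5,0],
    [-0.33,-0.52,0,0,0,-5,0],
    [-0.33,-0.52,0,0,0,-5,0],
    [-0.33,-0.52,0,0,0,-5,0],
    [-0.33,-0.52,0,0,0,-5,0],
    [-0.33,-0.52,0,0,0,-5,0],
  ],
)

```text
clock: 5.53
tool_pos: [0.5387, 0.0022, 0.0451]
ee_rot: [1.869, 2.523, 0.003]
force: [-0.3, 1.6, 0.4]
width: 0.0001
gripper_force: 1.0
```

```bash
python3 -c "
from h import *
n=np.radians(107);O=np.array([.59,-.045]);p=O+.061*np.array([np.cos(n),np.sin(n)])+.035*np.array([-np.sin(n),np.cos(n)])
to(*p)"
```

```text
tcp [0.5387 0.0022 0.0451] xang 106.9 z [ 0.003  0.001 -1.   ] delta tool cm [0.09 0.02 0.  ] F [-0.3  1.6  0.4] t 5.5333 q6 1.28
```

>>> arm_command(
  plan=[
    [-0.33,-0.52,0,0,0,-5,0],
    [-0.33,-0.52,0,0,0,-5,0],
    [-0.33,-0.52,0,0,0,-5,0],
    [-0.33,-0.52,0,0,0,-5,0],
    [-0.33,-0.52,0,0,0,-5,0],
    [-0.33,-0.52,0,0,0,-5,0],
    [-0.33,-0.52,0,0,0,-5,0],
    [-0.33,-0.52,0,0,0,-5,0],
  ],
)

```text
clock: 6.2
tool_pos: [0.5192, -0.0425, 0.0449]
ee_rot: [0.894, 3.01, 0.001]
force: [-0.8, 1.6, -0.2]
width: -0.0001
gripper_force: 0.7
```

>>> arm_command(
  plan=[
    [-0.33,-0.52,0,0,0,-5,0],
    [-0.33,-0.52,0,0,0,-5,0],
    [-0.33,-0.52,0,0,0,-5,0],
    [-0.33,-0.52,0,0,0,-5,0],
    [0,0,0,0,0,0,0],
  ],
)

```text
clock: 6.62
tool_pos: [0.5224, -0.0677, 0.0447]
ee_rot: [0.363, 3.119, -0.001]
force: [0.8, 0.6, -0.1]
width: 0.0003
gripper_force: 0.0
```

```bash
python3 -c "
from h import *
n=np.radians(167);O=np.array([.59,-.045]);p=O+.061*np.array([np.cos(n),np.sin(n)])+.035*np.array([-np.sin(n),np.cos(n)])
to(*p)
c=snap('scene','s1.png');a=cv2.resize(cv2.imread('pics/s1.png')[170:260,155:280],None,fx=6,fy=6,interpolation=2);cv2.imwrite('pics/s1c.png',a)"
```

```text
tcp [ 0.5224 -0.0677  0.0447] xang 166.7 z [ 0.002 -0.001 -1.   ] delta tool cm [ 0.02  0.24 -0.  ] F [ 0.8  0.6 -0.1] t 6.6167 q6 0.1
```

View pics/s1c.png

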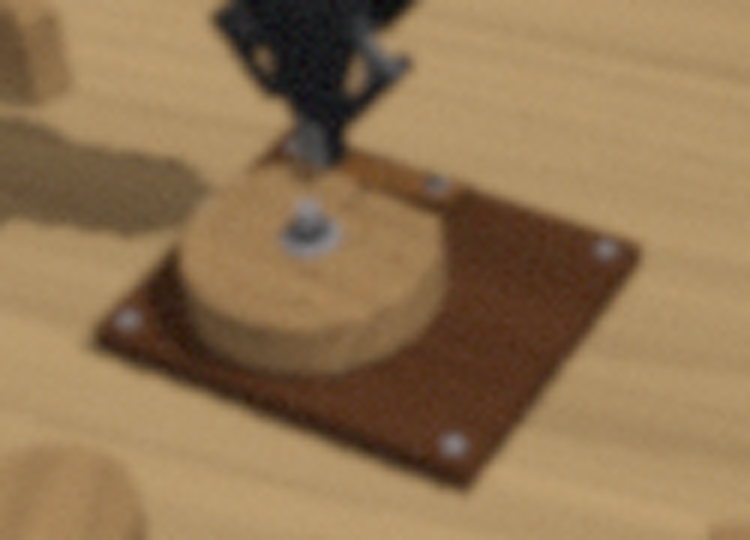

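The scene view shows the finger on the flat between blank and fence, with the flat almost at the fence. I'll turn about 4.5° more, then lift clear and look.

>>> arm_command(
  plan=[
    [-0.16,-0.15,0,0,0,-2.5,0],
    [-0.14,-0.1,0,0,0,-2.2,0],
    [0,0,0,0,0,0,0],
    [0.3,0,0,0,0,0,0],
    [0,0,-4,0,0,0,0],
    [0,0,-4,0,0,0,0],
    [0,0,-4,0,0,0,0],
    [0,0,-4,0,0,0,0],
  ],
)

```text
clock: 7.33
tool_pos: [0.5208, -0.0689, 0.2056]
ee_rot: [0.238, 3.132, -0.0]
force: [2.0, -0.0, -0.4]
width: -0.0002
gripper_force: 0.0
```

>>> arm_command(
  plan=[
    [0,3,0,0,0,0,5.5],
    [0,4,0,0,0,0,5.5],
    [0,4,0,0,0,0,5.5],
    [0,4,0,0,0,0,5.5],
    [0,4,0,0,0,0,5.5],
    [0,4,0,0,0,0,5.5],
    [0,4,0,0,0,0,5.5],
    [0,4,0,0,0,0,5.5],
  ],
)

```text
clock: 8.0
tool_pos: [0.5671, 0.2398, 0.204]
ee_rot: [0.237, 3.131, 0.001]
force: [0.5, 0.3, 0.4]
width: 0.055
gripper_force: 0.0
```

```bash
python3 -c "
from h import *
to(.4871,.3796,.25)
c=snap('top','t2.png');a=cv2.imread('pics/t2.png')
cv2.imwrite('pics/t2c.png',cv2.resize(a[95:190,240:370],None,fx=6,fy=6,interpolation=2))"
```

```text
tcp [0.5671 0.2398 0.204 ] xang 171.3 z [ 0.001  0.001 -1.   ] delta tool cm [10.01 12.62 -4.61] F [0.5 0.3 0.4] t 8.0 q6 0.55
```

View pics/t2c.png

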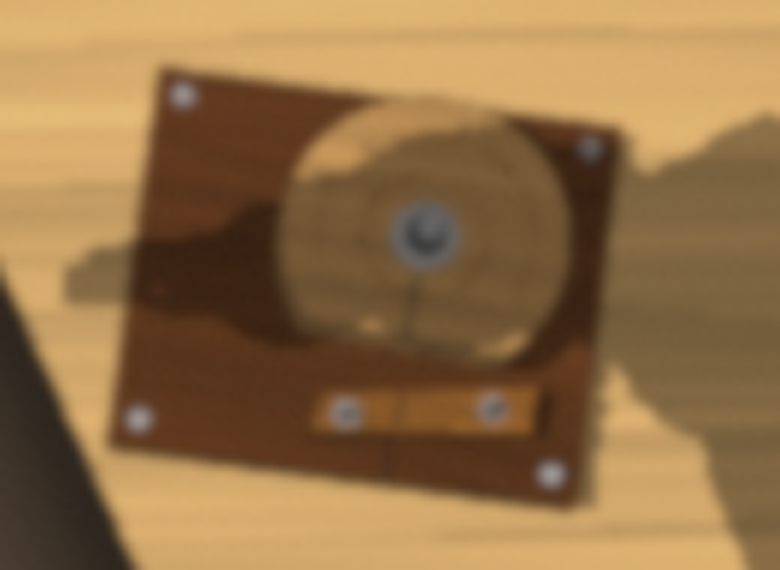

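The flat's top edge runs from (300,333) to about (500,362) in the crop, and the pencil line ends at (406,338), in line with the fence mark at (402,400). I'll check this in numbers.

```bash
python3 -c "
from h import *
c=snap('top')
f=lambda x,y,z:at(c,(x+.5)/6-.5+240,(y+.5)/6-.5+95,z)[:2]
O=np.array([.590,-.045])
C=[f(x,y,.018) for x,y in((160,68),(622,130),(586,509),(108,446))]
print(np.round(C,4))
yv=(C[0]+C[3]-C[1]-C[2]);xv=(C[0]+C[1]-C[2]-C[3]);print('yaw',np.degrees(np.arctan2(-yv[0],yv[1])),np.degrees(np.arctan2(xv[1],xv[0])))
for p in((300,333),(500,362),(406,338)):
  v=f(*p,.057)-f(425,236,.069);print(np.degrees(np.arctan2(v[1],v[0])),np.linalg.norm(v))
a=f(300,333,.057)-f(500,362,.057);print('flat yaw',np.degrees(np.arctan2(-a[0],a[1])))
print(f(425,236,.069), f(402,400,.038),f(388,470,.018))
to(.4871,.3796,.25)
"
```

```text
[[ 0.6885  0.0817]
 [ 0.6535 -0.1485]
 [ 0.463  -0.125 ]
 [ 0.497   0.1096]]
yaw -8.439280965400407 -7.672069054879853
126.38450619897598 0.0735741379553687
-148.58140732016122 0.06899641492585501
169.57593907818 0.047469992902080003
flat yaw -9.092810204313636
[ 0.58828051 -0.04241855] [ 0.51487459 -0.03358933] [ 0.48348384 -0.02837689]
tcp [0.5673 0.243  0.2028] xang 171.7 z [ 0.001  0.002 -1.   ] delta tool cm [ 9.91 12.36 -4.7 ] F [ 0.1 -0.5  0.3] t 8.1 q6 0.55
```

>>> arm_command(
  plan=[
    [2,2.5,0,0,0,0,6],
    [2,2.5,0,0,0,0,6],
    [2,2.5,0,0,0,0,6],
    [2,2.5,0,0,0,0,6],
    [1.9,2.4,0,0,0,0,6],
    [0,0,0,0,0,7,6],
    [0,0,0,0,0,7,6],
    [0,0,0,0,0,7,6],
  ],
)

```text
clock: 8.77
tool_pos: [0.4871, 0.3752, 0.2038]
ee_rot: [0.811, 3.034, 0.001]
force: [-0.2, 0.3, 0.1]
width: 0.0601
gripper_force: 0.0
```

>>> arm_command(
  plan=[
    [0,0,0,0,0,7,6],
    [0,0,0,0,0,7,6],
    [0,0,0,0,0,7,6],
    [0,0,0,0,0,7,6],
    [0,0,0,0,0,7,6],
    [0,0,0,0,0,7,6],
    [0,0,0,0,0,7,6],
    [0,0,0,0,0,7,6],
  ],
)

```text
clock: 9.43
tool_pos: [0.4877, 0.3743, 0.2038]
ee_rot: [2.143, 2.297, 0.001]
force: [0.3, 0.6, 0.0]
width: 0.0601
gripper_force: 0.0
```

>>> arm_command(
  plan=[
    [0,0,0,0,0,7,6],
    [0,0,0,0,0,7,6],
    [0,0,0,0,0,6,6],
    [0,0,0,0,0,0,6],
    [0,0,0,0,0,0,6],
  ],
)

```text
clock: 9.85
tool_pos: [0.4877, 0.3744, 0.2037]
ee_rot: [2.5, 1.902, 0.001]
force: [-0.2, 0.1, 0.0]
width: 0.0599
gripper_force: 0.0
```

```bash
python3 -c "
from h import *
to(.4871,.3796,.032)"
```

```text
tcp [0.4877 0.3744 0.2037] xang 74.5 z [ 0.001  0.    -1.   ] delta tool cm [ 0.48 -0.2  17.17] F [-0.2  0.1  0. ] t 9.85 q6 2.5
```

>>> arm_command(
  plan=[
    [0.5,-0.2,3,0,0,0,6],
    [0,0,3,0,0,0,6],
    [0,0,3,0,0,0,6],
    [0,0,2.8,0,0,0,6],
    [0,0,2.4,0,0,0,6],
    [0,0,1.8,0,0,0,6],
    [0,0,1.2,0,0,0,6],
    [0,0,0,0,0,0,6],
  ],
)

```text
clock: 10.52
tool_pos: [0.4856, 0.3789, 0.0286]
ee_rot: [2.5, 1.902, -0.007]
force: [-0.1, 0.3, 0.6]
width: 0.0599
gripper_force: 0.0
```

>>> arm_command(
  plan=[
    [0,0,0,0,0,0,2],
    [0,0,0,0,0,0,2],
    [0,0,0,0,0,0,2],
    [0,0,0,0,0,0,2],
    [0,0,0,0,0,0,2],
    [0,0,0,0,0,0,2],
  ],
  force=30,
)

```text
clock: 11.02
tool_pos: [0.4881, 0.3808, 0.0331]
ee_rot: [-2.501, -1.901, -0.005]
force: [-0.2, -0.8, 5.1]
width: 0.0317
gripper_force: 30.2
```

```bash
python3 -c "
from h import *
to(.4871,.3796,.15)
for n in ('scene','top'):
  c=snap(n,n+'g.png');a=cv2.imread('pics/'+n+'g.png')
  u,v=map(int,pix(c,(.49,.36,.05)));cv2.imwrite('pics/'+n+'gc.png',cv2.resize(a[v-35:v+35,max(0,u-45):u+45],None,fx=6,fy=6,interpolation=2));print(u,v)
A=cv2.imread('pics/scenegc.png');cv2.imwrite('pics/gc.png',A)"
```

```text
tcp [0.4881 0.3808 0.0331] xang 74.5 z [ 0.003  0.002 -1.   ] delta tool cm [ -0.11  -0.04 -11.69] F [-0.2 -0.8  5.1] t 11.0167 q6 2.5
337 215
170 170
```

View pics/gc.png

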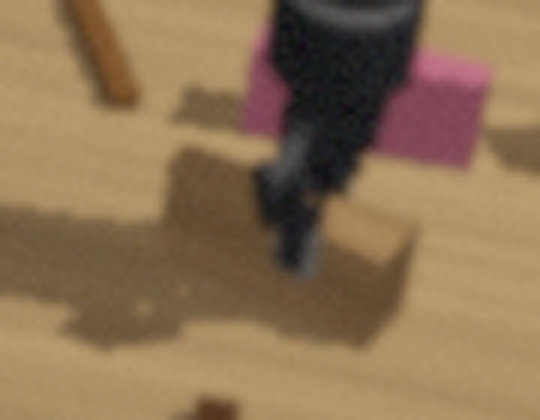

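The gripper holds the wedge upright. The 31.7 mm opening puts the grasp 19 mm towards the thick end, as planned. I'll lift it and carry it over.

>>> arm_command(
  plan=[
    [0,0,-2,0,0,0,2],
    [0,0,-3,0,0,0,2],
    [0,0,-3,0,0,0,2],
    [0,0,-3,0,0,0,2],
    [0,0,0,0,0,-6,2],
    [0,0,0,0,0,-6,2],
    [0,0,0,0,0,0,2],
    [0,0,0,0,0,0,2],
  ],
)

```text
clock: 11.78
tool_pos: [0.4868, 0.3799, 0.1412]
ee_rot: [2.292, 2.149, -0.001]
force: [0.0, 1.1, -1.2]
width: 0.0319
gripper_force: 30.0
```

```bash
python3 -c "
from h import *
print(bot.state()['width'],bot.state()['gripper_force'])
to(.535,.0682,.15)"
```

```text
0.03192966107550746 30.04081316292286
tcp [0.4868 0.3799 0.1412] xang 86.3 z [-0. -0. -1.] delta tool cm [-30.8    6.81  -0.88] F [ 0.   1.1 -1.2] t 11.7833 q6 2.3
```

>>> arm_command(
  plan=[
    [-2,0.5,0,0,0,0,2],
    [-3,0.6,0,0,0,0,2],
    [-3,0.7,0,0,0,0,2],
    [-3,0.7,0,0,0,0,2],
    [-3,0.7,0,0,0,0,2],
    [-3,0.7,0,0,0,0,2],
    [-3,0.7,0,0,0,0,2],
    [-3,0.7,0,0,0,0,2],
  ],
)

```text
clock: 12.45
tool_pos: [0.5254, 0.1457, 0.1408]
ee_rot: [-2.292, -2.148, 0.001]
force: [0.6, 0.2, -1.4]
width: 0.0319
gripper_force: 30.0
```

>>> arm_command(
  plan=[
    [-3,0.7,0,0,0,0,2],
    [-3,0.5,0,0,0,0,2],
    [-1.8,0.3,0,0,0,0,2],
    [0,0,0,0,0,0,2],
    [0,0,0,0,0,0,2],
    [0,0,0,0,0,0,2],
  ],
)

```text
clock: 12.95
tool_pos: [0.5357, 0.0688, 0.141]
ee_rot: [-2.29, -2.15, 0.0]
force: [-0.6, 0.6, -1.4]
width: 0.0317
gripper_force: 30.1
```

```bash
python3 -c "
from h import *
to(.535,.0682,.053)
c=snap('top','t3.png');a=cv2.imread('pics/t3.png')
cv2.imwrite('pics/t3c.png',cv2.resize(a[95:190,240:370],None,fx=6,fy=6,interpolation=2))
c=snap('scene','s3.png')
a=cv2.imread('pics/s3.png');cv2.imwrite('pics/s3c.png',cv2.resize(a[150:260,160:290],None,fx=5,fy=5,interpolation=2))"
```

```text
tcp [0.5357 0.0688 0.141 ] xang 86.4 z [-0.001  0.    -1.   ] delta tool cm [-0.07 -0.06  8.8 ] F [-0.6  0.6 -1.4] t 12.95 q6 1.76
```

View pics/s3c.png

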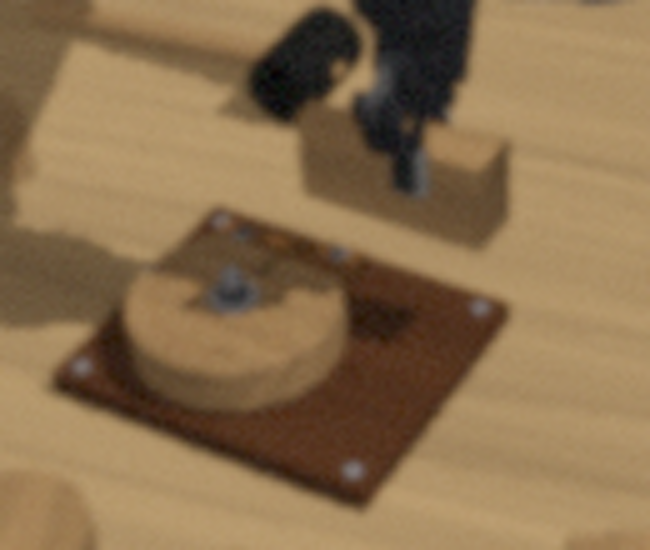

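The wedge hangs over the board, thin end towards the gap, clear of blank and fence. I'll lower it.

>>> arm_command(
  plan=[
    [-0.07,-0.06,2,0,0,0,2],
    [0,0,2,0,0,0,2],
    [0,0,2,0,0,0,2],
    [0,0,1.2,0,0,0,2],
    [0,0,0.8,0,0,0,2],
    [0,0,0.4,0,0,0,2],
    [0,0,0,0,0,0,2],
    [0,0,0,0,0,0,2],
  ],
)

```text
clock: 13.72
tool_pos: [0.5355, 0.0682, 0.0578]
ee_rot: [2.288, 2.152, 0.001]
force: [0.7, -0.4, -0.9]
width: 0.0319
gripper_force: 30.0
```

>>> arm_command(
  plan=[
    [0,0,0.2,0,0,0,2],
    [0,0,0.2,0,0,0,2],
    [0,0,0,0,0,0,2],
    [0,0,0,0,0,0,2],
  ],
)

```text
clock: 14.05
tool_pos: [0.5353, 0.0678, 0.0535]
ee_rot: [2.289, 2.152, 0.0]
force: [0.6, -0.0, -1.5]
width: 0.032
gripper_force: 30.0
```

>>> arm_command(
  plan=[
    [0,0,0.1,0,0,0,2],
    [0,0,0.1,0,0,0,2],
    [0,0,0.1,0,0,0,2],
    [0,0,0,0,0,0,2],
  ],
)

```text
clock: 14.38
tool_pos: [0.5355, 0.0678, 0.0511]
ee_rot: [2.289, 2.151, 0.001]
force: [-2.7, -0.3, 5.5]
width: 0.0315
gripper_force: 30.5
```

>>> arm_command(
  plan=[
    [0,0,0,0,0,0,5],
    [0,0,0,0,0,0,5],
    [0,0,0,0,0,0,5],
    [0,0,-3,0,0,0,5],
    [0,0,-3,0,0,0,5],
    [0,0,-3,0,0,0,5],
    [0,0,-3,0,0,0,5],
    [4,0,0,0,0,0,0],
  ],
)

```text
clock: 15.05
tool_pos: [0.5405, 0.1041, 0.1769]
ee_rot: [2.291, 2.14, 0.01]
force: [0.9, 0.3, 0.3]
width: 0.0391
gripper_force: 0.0
```

>>> arm_command(
  plan=[
    [4,0,0,0,0,0,0],
    [4,0,0,0,0,0,0],
    [0,0,0,0,0,0,0],
    [0,0,0,0,0,0,0],
  ],
)

```text
clock: 15.38
tool_pos: [0.5425, 0.1895, 0.1698]
ee_rot: [-2.285, -2.156, 0.001]
force: [-0.4, -0.1, 0.4]
width: 0.0001
gripper_force: 0.0
```

```bash
python3 -c "
from h import *
to(.553,.2,.032)
c=snap('top','t4.png');a=cv2.imread('pics/t4.png')
A=cv2.resize(a[95:190,240:340],None,fx=5,fy=5,interpolation=2)
cv2.imwrite('pics/t4c.png',A)"
```

```text
tcp [0.5425 0.1895 0.1698] xang 86.7 z [-0. -0. -1.] delta tool cm [ 1.12  1.   13.78] F [-0.4 -0.1  0.4] t 15.3833 q6 1.97
```

View pics/t4c.png

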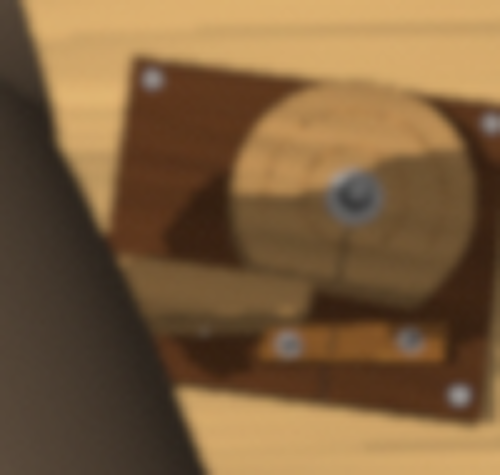

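The wedge stands in the gap: straight edge from (125,258) to (313,284) in line with the board, thin end at about (308,302) between flat and fence. I'll go down behind the thick end with closed fingers and push.

>>> arm_command(
  plan=[
    [0,1,0,0,0,4.8,0],
    [0,0,3,0,0,0,0],
    [0,0,3,0,0,0,0],
    [0,0,3,0,0,0,0],
    [0,0,3,0,0,0,0],
    [0,0,1.8,0,0,0,0],
    [0,0,0,0,0,0,0],
    [0,0,0,0,0,0,0],
  ],
)

```text
clock: 16.1
tool_pos: [0.5519, 0.1854, 0.0317]
ee_rot: [-2.378, -2.052, 0.004]
force: [0.6, -0.0, 0.8]
width: -0.0001
gripper_force: 0.0
```

```bash
cat >> h.py <<'E'
def jg():
    s=bot.state(); a=np.radians(-8.1); d=s['tool_pos'][:2]-[.5895,-.0445]; c,n=np.cos(a),np.sin(a)
    print('jig mm',1000*(c*d[0]+n*d[1]),1000*(-n*d[0]+c*d[1]),'F jig',c*s['force'][0]+n*s['force'][1],-n*s['force'][0]+c*s['force'][1],s['clock'])
E
python3 -c "
from h import *
to(.5526,.188,.03);jg()"
```

```text
tcp [0.5519 0.1854 0.0317] xang 81.6 z [-0.002 -0.001 -1.   ] delta tool cm [0.26 0.03 0.17] F [ 0.6 -0.   0.8] t 16.1 q6 2.04
jig mm -69.601326859588 222.33791846202035 F jig 0.6145245510396794 0.0696801019251141 16.1
```

>>> arm_command(
  plan=[
    [-1,0,0.1,0,0,0,0],
    [-1.2,0,0.1,0,0,0,0],
    [-1.2,0,0,0,0,0,0],
    [-1,0,0,0,0,0,0],
    [-0.8,0,0,0,0,0,0],
    [-0.4,0,0,0,0,0,0],
    [-0.4,0,0,0,0,0,0],
    [-0.4,0,0,0,0,0,0],
  ],
)

```text
clock: 16.77
tool_pos: [0.5435, 0.1233, 0.0305]
ee_rot: [2.377, 2.054, 0.001]
force: [0.9, 1.7, -0.3]
width: 0.0
gripper_force: 0.0
```

>>> arm_command(
  plan=[
    [-0.3,0,0,0,0,0,0],
    [-0.3,0,0,0,0,0,0],
    [-0.3,0,0,0,0,0,0],
    [-0.3,0,0,0,0,0,0],
    [-0.3,0,0,0,0,0,0],
    [-0.3,0,0,0,0,0,0],
    [0,0,0,0,0,0,0],
  ],
)

```text
clock: 17.35
tool_pos: [0.5406, 0.1053, 0.0302]
ee_rot: [2.377, 2.054, -0.001]
force: [-0.7, 0.2, 0.2]
width: 0.0006
gripper_force: 0.0
```

```bash
python3 -c "
from h import *
jg()"
```

```text
jig mm -69.53057681878738 141.43277524972248 F jig -0.7379297865586129 0.1329505106800282 17.35
```

>>> arm_command(
  plan=[
    [-0.3,0,0,0,0,0,0],
    [-0.3,0,0,0,0,0,0],
    [-0.3,0,0,0,0,0,0],
    [-0.3,0,0,0,0,0,0],
    [-0.3,0,0,0,0,0,0],
    [-0.3,0,0,0,0,0,0],
  ],
)

```text
clock: 17.85
tool_pos: [0.5381, 0.0878, 0.0303]
ee_rot: [-2.377, -2.054, -0.0]
force: [-0.1, 1.9, 0.2]
width: 0.0002
gripper_force: 0.0
```

>>> arm_command(
  plan=[
    [-0.2,0,0,0,0,0,0],
    [-0.2,0,0,0,0,0,0],
    [-0.2,0,0,0,0,0,0],
  ],
)

```text
clock: 18.1
tool_pos: [0.5374, 0.082, 0.0304]
ee_rot: [-2.377, -2.054, -0.001]
force: [0.7, 1.0, -0.1]
width: -0.0
gripper_force: 0.0
```

>>> arm_command(
  plan=[
    [-0.15,0,0,0,0,0,0],
    [-0.15,0,0,0,0,0,0],
    [-0.15,0,0,0,0,0,0],
  ],
)

```text
clock: 18.35
tool_pos: [0.5372, 0.08, 0.0309]
ee_rot: [-2.373, -2.054, -0.007]
force: [1.1, 15.2, 3.7]
width: 0.0003
gripper_force: 0.0
```

```bash
python3 -c "
from h import *
jg()"
```

```text
jig mm -69.3267101198494 115.90172615576802 F jig -1.003680903666773 15.195787467069845 18.35
```

The force rose sharply to 15 N, so the wedge is binding. I'll back off and look.

>>> arm_command(
  plan=[
    [0.4,0,0,0,0,0,0],
    [1.5,0,0,0,0,0,0],
    [3,0,0,0,0,0,0],
    [2,0,-3,0,0,0,0],
    [0,0,-4,0,0,0,0],
    [4,0,-4,0,0,0,0],
    [4,0,0,0,0,0,0],
    [4,0,0,0,0,0,0],
  ],
)

```text
clock: 19.02
tool_pos: [0.564, 0.2551, 0.1328]
ee_rot: [2.377, 2.05, 0.007]
force: [0.5, 0.3, 1.0]
width: 0.0001
gripper_force: 0.0
```

```bash
python3 -c "
from h import *
c=snap('top','t5.png');a=cv2.imread('pics/t5.png')
A=cv2.resize(a[105:180,255:355],None,fx=7,fy=7,interpolation=2)
cv2.imwrite('pics/t5c.png',A);jg()"
```

```text
jig mm -68.36943422243218 299.7762375749947 F jig 1.3889323257796118 4.837495957940775 19.0667
```

View pics/t5c.png

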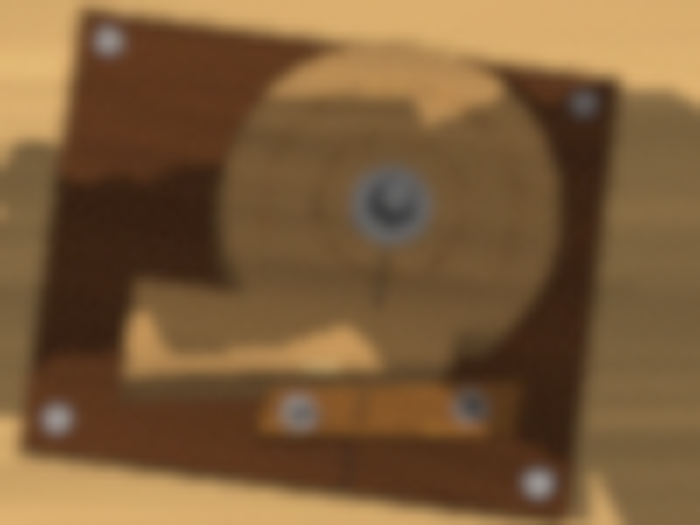

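The wedge is in the gap: thick end from (130,280) to (122,380), thin end near (450,355), with the pencil lines near (380,300) and (365,400). I'll check the numbers.

```bash
python3 -c "
from h import *
c=snap('top')
a=np.radians(-8.1);Rm=np.array([[np.cos(a),np.sin(a)],[-np.sin(a),np.cos(a)]])
def f(x,y,z): return (1000*Rm@(at(c,(x+.5)/7-.5+255,(y+.5)/7-.5+105,z)[:2]-[.5895,-.0445])).round(1)
print('nut',f(392,204,.069),'pencil',f(383,255,.057),f(378,308,.057))
print('thick',f(132,280,.082),f(122,381,.082),'straight',f(238,292,.082),'thin',f(455,337,.082),f(448,370,.082),'taper',f(300,375,.082))
print('fence inner',f(272,388,.038),f(520,380,.038))
print([f(x,y,.018) for x,y in((82,10),(618,80),(574,520),(24,452))])
E=(0)
import math
g=f(383,255,.057)-f(378,308,.057);print(math.degrees(math.atan2(g[1],g[0])))
to(.5526,.188,.03);jg()"
```

```text
nut [-0.9  1.5] pencil [-19.4   1.5] [-41.6   0.9]
thick [-48.6 102.6] [-90.  101.3] straight [-48.   59.8] thin [-55.  -28.6] [-68.7 -27.4] taper [-78.3  31. ]
fence inner [-76.7  38.7] [-60.  -63.1]
[array([ 80. , 138.7]), array([ 78.6, -92.7]), array([-112.4,  -95.4]), array([-113.8,  138.2])]
1.5481576989779675
tcp [0.5631 0.2587 0.1297] xang 81.9 z [ 0.001  0.001 -1.   ] delta tool cm [-7.16 -0.06  9.96] F [ 0.7 -0.3 -0.5] t 19.1167 q6 2.14
jig mm -68.8587171510438 296.47309040978405 F jig 0.7578900025322332 -0.19733898205251343 19.1167
```

The wedge centre is at about y = 37 mm and the blank is square within about 1.5°. I'll make a gentle second push to confirm it is seated hand-tight.

>>> arm_command(
  plan=[
    [-3.5,0,2.5,0,0,0,0],
    [-3.7,0,2.5,0,0,0,0],
    [0,0,2.5,0,0,0,0],
    [0,0,2.4,0,0,0,0],
    [-3,0,0,0,0,0,0],
    [-3,0,0,0,0,0,0],
    [-1.5,0,0,0,0,0,0],
    [0,0,0,0,0,0,0],
  ],
)

```text
clock: 19.78
tool_pos: [0.5404, 0.109, 0.0326]
ee_rot: [2.38, 2.05, -0.005]
force: [-0.2, 0.5, -0.9]
width: 0.0003
gripper_force: 0.0
```

```bash
python3 -c "
from h import *
to(.5372,.08,.03);jg()"
```

```text
tcp [0.5404 0.109  0.0326] xang 81.5 z [-0.002 -0.002 -1.   ] delta tool cm [-2.91  0.12  0.27] F [-0.2  0.5 -0.9] t 19.7833 q6 1.92
jig mm -70.27105947942722 145.03154294737837 F jig -0.243379049789925 0.4795349463335242 19.7833
```

>>> arm_command(
  plan=[
    [-0.8,0.1,0.1,0,0,0,0],
    [-0.8,0,0.1,0,0,0,0],
    [-0.6,0,0,0,0,0,0],
    [-0.3,0,0,0,0,0,0],
    [0,0,0,0,0,0,0],
  ],
)

```text
clock: 20.2
tool_pos: [0.539, 0.0871, 0.0312]
ee_rot: [2.377, 2.054, -0.0]
force: [0.1, 0.7, -0.6]
width: -0.0
gripper_force: 0.0
```

>>> arm_command(
  plan=[
    [-0.1,0,0,0,0,0,0],
    [-0.1,0,0,0,0,0,0],
  ],
)

```text
clock: 20.37
tool_pos: [0.5389, 0.0857, 0.0313]
ee_rot: [2.376, 2.055, 0.0]
force: [0.5, 0.4, -0.3]
width: -0.0002
gripper_force: 0.0
```

>>> arm_command(
  plan=[
    [-0.1,0,0,0,0,0,0],
    [0,0,0,0,0,0,0],
  ],
)

```text
clock: 20.53
tool_pos: [0.5386, 0.0846, 0.0312]
ee_rot: [-2.377, -2.055, 0.0]
force: [0.8, -0.2, 0.1]
width: 0.0001
gripper_force: 0.0
```

>>> arm_command(
  plan=[
    [-0.1,0,0,0,0,0,0],
    [-0.1,0,0,0,0,0,0],
    [-0.1,0,0,0,0,0,0],
  ],
)

```text
clock: 20.78
tool_pos: [0.5382, 0.0815, 0.0312]
ee_rot: [2.377, 2.054, 0.0]
force: [-0.5, 0.2, 0.3]
width: 0.0001
gripper_force: 0.0
```

>>> arm_command(
  plan=[
    [-0.1,0,0,0,0,0,0],
    [0,0,0,0,0,0,0],
  ],
)

```text
clock: 20.95
tool_pos: [0.538, 0.0803, 0.0312]
ee_rot: [2.377, 2.054, -0.0]
force: [-0.4, 0.1, 0.0]
width: 0.0003
gripper_force: 0.0
```

>>> arm_command(
  plan=[
    [-0.1,0,0,0,0,0,0],
    [0,0,0,0,0,0,0],
  ],
)

```text
clock: 21.12
tool_pos: [0.538, 0.0798, 0.0312]
ee_rot: [-2.376, -2.054, -0.001]
force: [0.5, 2.4, -0.4]
width: 0.0005
gripper_force: 0.0
```

>>> arm_command(
  plan=[
    [-0.05,0,0,0,0,0,0],
    [0,0,0,0,0,0,0],
  ],
)

```text
clock: 21.28
tool_pos: [0.538, 0.0798, 0.0313]
ee_rot: [-2.375, -2.054, -0.002]
force: [0.6, 5.3, -0.9]
width: -0.0002
gripper_force: 0.0
```

>>> arm_command(
  plan=[
    [-0.05,0,0,0,0,0,0],
    [0,0,0,0,0,0,0],
  ],
)

```text
clock: 21.45
tool_pos: [0.538, 0.0799, 0.0313]
ee_rot: [-2.374, -2.054, -0.003]
force: [0.7, 6.0, -0.7]
width: 0.0002
gripper_force: 0.0
```

>>> arm_command(
  plan=[
    [-0.05,0,0,0,0,0,0],
    [0,0,0,0,0,0,0],
  ],
)

```text
clock: 21.62
tool_pos: [0.538, 0.0798, 0.0315]
ee_rot: [-2.374, -2.054, -0.005]
force: [-0.4, 7.9, -0.0]
width: 0.0001
gripper_force: 0.0
```

>>> arm_command(
  plan=[
    [-0.05,0,0,0,0,0,0],
    [0,0,0,0,0,0,0],
  ],
)

```text
clock: 21.78
tool_pos: [0.538, 0.0798, 0.0316]
ee_rot: [-2.373, -2.054, -0.006]
force: [0.1, 10.1, 0.6]
width: 0.0001
gripper_force: 0.0
```

>>> arm_command(
  plan=[
    [-0.03,0,0,0,0,0,0],
    [0,0,0,0,0,0,0],
  ],
)

```text
clock: 21.95
tool_pos: [0.538, 0.0797, 0.0316]
ee_rot: [-2.373, -2.054, -0.006]
force: [-0.3, 11.1, 0.5]
width: 0.0001
gripper_force: 0.0
```

It holds still at 11 N, so it is hand-tight. I'll back away smoothly and hand in.

>>> arm_command(
  plan=[
    [0.3,0,0,0,0,0,0],
    [1,0,0,0,0,0,0],
    [2,0,0,0,0,0,0],
    [3,0,0,0,0,0,0],
    [3,0,-3,0,0,0,0],
    [0,0,-4,0,0,0,0],
    [0,0,0,0,0,0,0],
    [0,0,0,0,0,0,0],
  ],
)

```text
clock: 22.62
tool_pos: [0.5527, 0.1699, 0.1032]
ee_rot: [2.374, 2.054, 0.007]
force: [-0.3, 0.6, -0.4]
width: -0.0
gripper_force: 0.0
```

```bash
python3 -c "
from h import *
print(bot.job_done())"
```

```text
the job is handed in; nothing more can be done
None
```

I turned the blank's flat square to the fence (within about 1.5° by camera), slid the wedge in until it held still at 11 N, and handed the job in at about 23 s; the first push peaked at 15.2 N, just over the 15 N guide, and no verdict came back.

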